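# Pack the second turned spindle and fold the prop carton shut

### The job

Pack the loose mauve spindle: lay it gently (do not drop it) into the empty front bay of the cardboard carton, flat on the bottom and alongside the spindle that is already packed. Then close the carton up: first fold both side flaps in and down flat, then fold the lid over them and press it fully home. Leave the packed spindle in its bay and do not shift the wood block, skull, tub or rasp that lie around the carton.

Things in the scene. Friction and masses are not known exactly. Their poses are not given: they have to be found in the camera images.
- carton: Open carton, brown outside, white inside, stuck to the bench, 170 (x) x 180 (y) x 56 high, walls 4 mm. Origin: centre of its underside; x points from front wall (robot side) to far wall with the lid, y to the left flap, z up. A divider along y (x 23 to 27 mm, top at z 40) leaves an empty front bay (x -81 to 23, y -86 to 86 mm) and a far bay (x 27 to 81) with the packed spindle. Inner floor at z 4.
- bay (a point): Centre of the empty front bay, on the carton's inner floor (carton frame x -29, y 0, z 4 mm); axes as the carton's.
- spindle: The loose turned mauve wooden spindle, lying on the bench (left or right of the carton), about 150 g. 140 mm long along its own x axis; square 34 x 34 mm blocks, 30 mm long, at both ends; between them a turned part, a plain 28 mm diameter barrel over the middle 32 mm. Origin: its centre, 17 mm above what it lies on.
- spindle_packed: A second, identical mauve spindle already lying in the carton's far bay, its x axis along the carton's y. Origin: its centre.
- flap_left (a joint): Angle of the left side flap (rad): 0 flat closed over the carton, 1.57 upright, up to 2.8 leaning far outward. A board 158 (along carton x) x 70 x 4 mm on a crease along the rim of the +y wall (carton y = +90 mm, z = 56.5 mm). It stays where it is left; a light push moves it.
- flap_right (a joint): The same for the right side flap, creased along the rim of the -y wall (carton y = -90 mm, z = 56.5 mm).
- flap_left_edge (a point): Middle of the left flap's free edge, 70 mm from its crease.
- flap_right_edge (a point): Middle of the right flap's free edge, 70 mm from its crease.
- lid (a joint): Angle of the lid (rad): 0 flat closed, 1.57 upright, opens up to 2.0. A brown board 178 long x 186 wide x 4 mm on a crease along the far wall's rim (carton x = +85 mm, z = 62 mm), with a 16 mm lip at its free edge that hangs in front of the front wall when shut. It stays where it is left; a light push moves it.
- lid_hinge (a point): Middle of the lid's crease; its axes turn with the lid.
- lid_edge (a point): Middle of the lid's free edge, 178 mm from its crease.
- offcut: Bystander: pale wooden block 140 x 55 x 40 mm lying on the other side of the carton from the loose spindle. Origin: centre of its underside.
- skull: Bystander: bone-white prop skull, 150 mm high, beyond the carton to the left. Origin: centre of its underside.
- tub: Bystander: white tub with a yellow cap, 70 mm across, 60 mm high, beyond the carton to the right. Origin: centre of its underside.
- rasp: Bystander: flat steel rasp with a wooden handle, 290 mm long, 22 mm high, lying beyond the carton. Origin: under its middle, x towards its tip.
There are look-alikes about, which are no part of the job. Leave any green look-alike of the spindle alone. What is shaped like the spindle_packed but blue is not meant.

How it is judged:
By the outcome, as a careful person would: the job done as asked, in the order asked, and still so for the second after the job is handed in, with the robot touching nothing.
It also fails if it takes over 72 s, if anything falls off the work surface, if the arm or the gripper's body presses on something with over 40 N, if the wrist force passes 120 N, or if a joint passes its speed limit or range.

### The arm

A 6-joint arm with a two-finger parallel gripper is mounted at the origin on the work surface. World frame = base frame: x ahead of the robot, y to its left, z up, the work surface at z = 0. Lengths are in m, angles in degrees, forces in N, time in s.
With the tool pointing down it reaches from about 0.35 to 0.775 m from the base axis. Payload 5.5 kg.
Tool frame: the origin (TCP) lies midway between the tips of the shut fingers; the grasp point (between the pads) lies 19 mm behind it; z points along the fingers, y is the line along which they close (so a half turn about z gives the same grasp; the last joint's range is limited). The gripper opens to 85 mm and grips with 20 to 120 N. Pads are 22 mm wide; open, the fingers measure 114 mm over their backs; the gripper's body (76 mm by 85 mm) begins 54 mm behind the grasp point. The pads swing forward as they close: fully open they stand 13 mm farther back than shut.
Start: joints at [-72.456, 17.945, 2.641, 74.691, 0, 82.002], TCP at [0.248, -0.519, 0.231] pointing down, gripper open.
Joint ranges: [-158.12, 158.12], [-49.38, 96.58], [-58.88, 72.47], [-126.05, 133.96], [-84.25, 85.87], [-180, 180]. Speed limits (degrees/s): [147.25, 147.25, 180, 180, 180, 180].

### API

Orientations are given as [roll, pitch, yaw] about the fixed x, y, z axes, in that order (R = Rz(yaw) Ry(pitch) Rx(roll)).
In Python, from workcell import robot gives the robot as it stands.
- The arm moves only by the shell command python3 -m inch 'ROWS' [FORCE]. ROWS is text: rows parted by semicolons, each of 7 numbers parted by spaces: the shift along the world's x, y, z in units of 30 mm (1.0 is 30 mm), then the turn, a rotation vector about the world's x, y, z in units of 6 degrees (1.0 is 6 degrees), then the opening, from 0 (shut) to 1 (fully open). A call has 1 to 12 rows; each row is the pose to reach, as a shift and turn from the pose commanded when the call began; what a row does not reach only later rows make up. A row lasts 1/8 s, in which the tool goes at most 62.5 mm and 10.7 degrees, less where a joint would pass 70% of its speed; a pose out of reach is approached as far as the arm can. A call with a gripper value outside its range is refused whole. The fingers move at their own pace and stop on an object; FORCE is the grip in N (left out, the last holds). Time passes only in rows, so rows that repeat a pose let the fingers close. It gives the time, the measured TCP pose, the force, the opening and the grip force at its end, in the units of the state.
- robot.get_obs(): the state, without advancing time (a new reading comes with each control period).
- robot.snapshot(name): name is "scene" or "top"; returns the picture (384x512x3 uint8, red, green, blue); there is no depth.
- robot.calibration(name): a dict with "mtx" (3x3 intrinsics, pixels), "rvec" (rotation vector, rad) and "tvec" (3), from world to camera coordinates, as OpenCV has them. Camera axes: x right, y down, z forward; pixel columns grow to the right and rows downward; lengths in m; the calibration is good to about 2 mm. A picture is of the moment at which its call begins. calibration takes no time and is no camera call.
- robot.job_done(): hands the job in; it is judged then, once.
Trained networks look in the newest picture that a camera, given by its name, has taken for a name from the list of things; names that differ only in an ending like _2 or _b are one class to them, and where a whole thing is asked for, a point or a joint stands for the part that bears it (a point fixed in the world has none). Each returns a list of dicts, best first, with "score" (0 to 1); they miss things now and then, are a little off and sometimes report something else, mostly with a low value. They report only what shows in the picture. A call takes as long as a camera call. They do not tell look-alikes from the thing itself.
- robot.boxes_of(camera, thing): "bbox" ([left, top, width, height] in pixels, round what is visible of it).
The state is a dict: "time_s": time; "q": joint angles; "joint_velocities": joint speeds; "tau": joint torques, N m; "tool_pos": TCP position; "ee_rot": TCP orientation; "force": force on the tool from outside, world axes, zero at the start; "moment": the same for the moment, N m; "gripper_width": finger opening in m; "finger_force": force on a finger pad.
Only numpy, scipy, OpenCV 4.12 (cv2) and the standard library are available. Lean on these libraries where they do the work, as an engineer would, in place of code of your own. Each camera call takes 0.05 s, during which the arm holds its last target. There are 200 camera calls.

## Working session

There is one attempt and no reset: what is moved stays moved. The work goes in short steps, Python scripts to look and compute and a shell command to move; the robot and the scene stay as the last step left them, time stands still between calls to the robot, and variables do not carry over. Pictures are saved under pics/ and viewed, at most 10 in all, crops included, and the job is handed in when it is done.

```bash
ls; mkdir -p pics; python3 - <<'E'
from workcell import robot
import cv2
for n in("scene","top"):
    im=robot.snapshot(n); cv2.imwrite(f"pics/{n}0.png",im[:,:,::-1])
    for t in("carton","spindle","spindle_packed","flap_left","flap_right","lid","offcut","skull","tub","rasp"):
        print(n,t,[(d["bbox"],round(d["score"],2)) for d in robot.boxes_of(n,t)][:4])
    c=robot.calibration(n);print({k:v.tolist() for k,v in c.items()})
o=robot.get_obs();print(o)
E
```

```text
pics
scene carton [([225.9, 124.5, 93.6, 95.6], 0.63), ([334.2, 136.7, 52.7, 52.9], 0.39)]
scene spindle [([109.1, 259.7, 57.5, 23.8], 0.86), ([174.8, 315.1, 61.2, 40.0], 0.72), ([167.5, 217.7, 45.0, 30.9], 0.6)]
scene spindle_packed [([251.9, 106.7, 36.3, 18.7], 0.86), ([270.6, 198.9, 6.6, 11.8], 0.6)]
scene flap_left [([270.1, 135.2, 20.2, 21.0], 0.5)]
scene flap_right [([226.8, 178.6, 44.6, 29.3], 0.72)]
scene lid [([270.8, 126.4, 41.6, 83.3], 0.64)]
scene offcut [([297.6, 125.5, 40.5, 18.0], 0.74)]
scene skull [([334.8, 136.8, 52.5, 51.6], 0.75)]
scene tub [([232.9, 260.6, 26.3, 35.5], 0.56), ([268.9, 122.5, 48.2, 85.2], 0.33)]
scene rasp [([288.6, 214.8, 56.8, 73.9], 0.72), ([298.6, 128.0, 40.2, 17.4], 0.47), ([222.3, 123.6, 95.5, 99.7], 0.18)]
{'mtx': [[386.89787293300117, 0.0, 259.68530642742934], [0.0, 386.89787293300117, 189.33212855531136], [0.0, 0.0, 1.0]], 'rvec': [2.258769687803767, 0.7205598276706269, -0.3247551592942455], 'tvec': [-0.4333772364969917, -0.16857870719834475, 1.418502903022036]}
top carton [([172.6, 135.6, 99.3, 84.3], 0.97)]
top spindle [([380.5, 104.5, 
[... 968 characters left out ...]
 1.2651781782039302]}
{'time_s': 1.1, 'q': array([-7.24570326e+01,  1.79448462e+01,  2.64299646e+00,  7.46914551e+01,
        7.04832662e-04,  8.20018869e+01]), 'joint_velocities': array([ 0.05918488, -0.1352339 ,  0.05675336, -0.02053124, -0.04584841,
        0.02351433]), 'tau': array([ 5.28788732e-04, -4.80483735e+01,  2.98813766e+01,  4.90752736e-04,
       -2.02633109e-04,  4.36795133e-06]), 'tool_pos': array([ 0.24792934, -0.51885828,  0.23133697]), 'ee_rot': array([1.79993272e+02, 2.33588123e-04, 2.55410805e+01]), 'force': array([ 0.20955638, -0.12393015,  0.46130748]), 'moment': array([ 0.01964565, -0.02382817, -0.0344165 ]), 'finger_force': 0.0, 'gripper_width': 0.08546198541302225}
```

View pics/scene0.png

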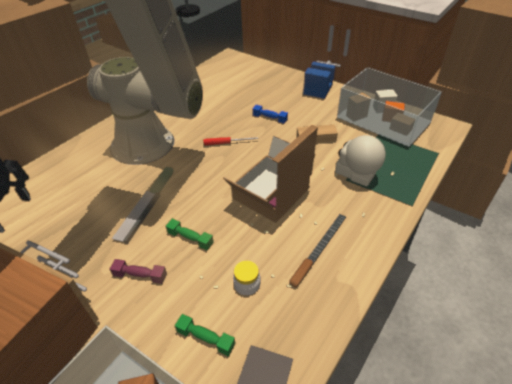

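View pics/top0.png

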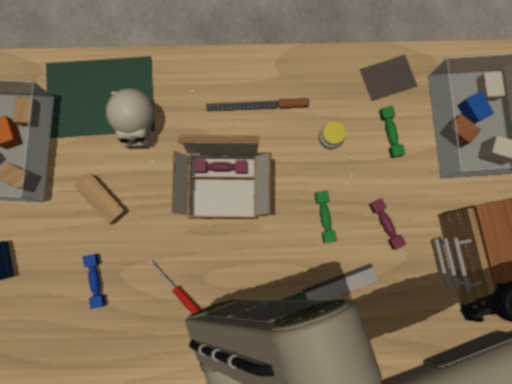

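Top picture: spindle-shaped things are mauve (388,224), green (326,217) and (392,132), blue (94,281), and the packed mauve one (221,167) in the carton. The loose mauve one at (388,224) fits the description (mauve, on the bench right of the carton). The flaps lean outward and the lid is roughly upright. I'll confirm it in a crop.

```bash
cat > h.py <<'E'
from workcell import robot
import cv2, numpy as np
from scipy.spatial.transform import Rotation as R
def cal(n):
    c=robot.calibration(n); return np.array(c["mtx"]),np.array(c["rvec"]).reshape(3),np.array(c["tvec"]).reshape(3)
def w(n,u,v,z):
    K,r,t=cal(n); M=cv2.Rodrigues(r)[0]; C=-M.T@t; d=M.T@np.linalg.inv(K)@np.array([u,v,1.]); return C+d*(z-C[2])/d[2]
def px(n,P):
    K,r,t=cal(n); return cv2.projectPoints(np.array(P,float).reshape(-1,3),r,t,K,None)[0].reshape(-1,2)
def mauve(im,roi):
    h=cv2.cvtColor(im,cv2.COLOR_RGB2HSV); m=((h[...,0]>160)|(h[...,0]<3))&(h[...,1]>90)&(h[...,2]>40)
    k=np.zeros(m.shape,bool); x,y,X,Y=roi; k[y:Y,x:X]=1; v,u=np.nonzero(m&k); return cv2.minAreaRect(np.c_[u,v].astype(np.float32)),len(u)
E
python3 - <<'E'
from h import *
im=robot.snapshot("top")
a=cv2.resize(im[190:260,300:420],None,fx=5,fy=5,interpolation=cv2.INTER_CUBIC)
b=cv2.resize(im[130:225,160:285],None,fx=4.8,fy=4.8,interpolation=cv2.INTER_CUBIC)
cv2.imwrite("pics/c1.png",a[:,:,::-1]);cv2.imwrite("pics/c2.png",b[:,:,::-1])
r,n=mauve(im,(360,190,415,260));print(r,n)
bp=cv2.boxPoints(r); W=np.array([w("top",*p,0.02) for p in bp]);print(W.round(3).tolist(), w("top",*r[0],0.02))
E
```

```text
((387.46331787109375, 223.7890167236328), (51.270503997802734, 13.07160758972168), 61.69924545288086) 496
[[0.476, -0.345, 0.02], [0.492, -0.377, 0.02], [0.368, -0.436, 0.02], [0.352, -0.404, 0.02]] [ 0.42180113 -0.39095607  0.02      ]
```

View pics/c1.png

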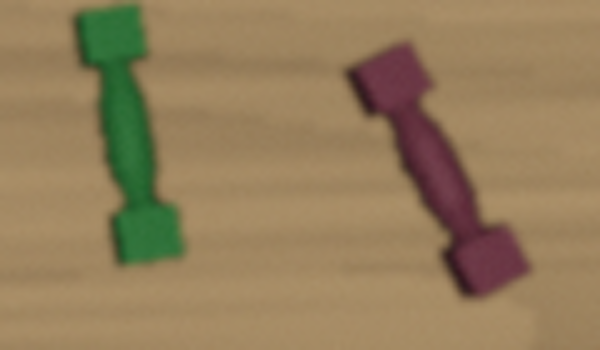

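View pics/c2.png

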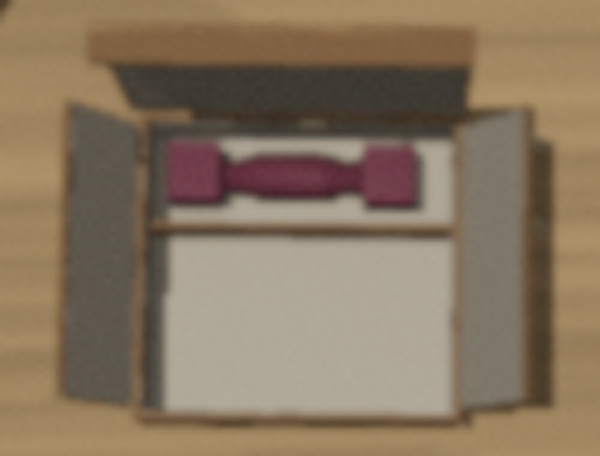

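The crop shows the mauve spindle (full-image 388,224) beside the green one (326,217): the mauve is mine. The carton crop shows both flaps leaning out, the lid about upright with its lip toward the robot. Fitting carton pose and flap angles.

```bash
cat > fit.py <<'E'
from h import *
from scipy.optimize import least_squares
U=np.array([(137,412),(460,415),(150,228),(452,232),(140,125),(135,405),(457,122),(455,408),(70,103),(62,397),(527,110),(523,403),(88,25),(475,28)],float)
U=160*np.array([1,0])+130*np.array([0,1])+(U+.5)/4.8-.5
def model(p):
    x,y,a,l,r,d=p
    L=lambda t,s,X:(X,s*(90-70*np.cos(t)),56.5+70*np.sin(t))
    P=[(-83,90,56),(-83,-90,56),(25,86,40),(25,-86,40),(79,90,56.5),(-79,90,56.5),(79,-90,56.5),(-79,-90,56.5),L(l,1,79),L(l,1,-79),L(r,-1,79),L(r,-1,-79)]
    P+=[(85-178*np.cos(d),s*93,62+178*np.sin(d)) for s in(1,-1)]
    return (R.from_euler("z",a).apply(np.array(P)/1000)+[x,y,0])
s=least_squares(lambda p:(px("top",model(p))-U).ravel(),[.53,.05,0,2,2,1.6],loss="soft_l1")
if __name__=="__main__":
    print(s.x.round(4),np.degrees(s.x[2:]).round(1)); print((px("top",model(s.x))-U).round(1).tolist()); print(px("scene",model(s.x)).round(0).tolist())
E
python3 fit.py; python3 - <<'E'
from h import *
# model-fit spindle: project box corners hull, compare rect
im=robot.snapshot("top"); r0,_=mauve(im,(360,190,415,260))
from scipy.optimize import least_squares
def hull(p):
    P=[(a*.07,b*.017,z) for a in(-1,1) for b in(-1,1) for z in(0,.034)]
    return px("top",R.from_euler("z",p[2]).apply(P)+[p[0],p[1],0])
def res(p):
    (c,s,a)=cv2.minAreaRect(hull(p).astype(np.float32)); 
    return [c[0]-r0[0][0],c[1]-r0[0][1],cv2.minAreaRect(hull(p).astype(np.float32))[2]-r0[2]]
s=least_squares(res,[.422,-.391,.44],diff_step=1e-3);print(s.x,np.degrees(s.x[2]),s.fun)
E
```

```text
[ 0.5325  0.0546 -0.0296  1.9926  2.052   1.6042] [ -1.7 114.2 117.6  91.9]
[[-1.1, 0.6], [0.1, 0.5], [-0.7, -0.7], [0.3, -1.0], [-0.3, -0.2], [-0.6, 0.6], [1.0, 1.0], [1.1, 0.4], [-0.0, -0.6], [-0.0, 0.3], [-0.3, -1.1], [0.4, -0.2], [-0.1, -0.1], [0.4, 0.0]]
[[265.0, 155.0], [230.0, 186.0], [292.0, 173.0], [259.0, 204.0], [307.0, 175.0], [266.0, 156.0], [273.0, 209.0], [231.0, 186.0], [314.0, 154.0], [272.0, 135.0], [266.0, 201.0], [222.0, 177.0], [316.0, 127.0], [277.0, 162.0]]
[ 0.422853   -0.39079115  0.43866772] 25.13380877809943 [ 0.00000000e+00  0.00000000e+00 -3.05175781e-05]
```

```bash
python3 -m inch '5.83 4.27 -3 0 0 -0.07 1; 5.83 4.27 -3 0 0 -0.07 1; 5.83 4.27 -3 0 0 -0.07 1; 5.83 4.27 -3 0 0 -0.07 1; 5.83 4.27 -4.5 0 0 -0.07 1; 5.83 4.27 -6 0 0 -0.07 1; 5.83 4.27 -6 0 0 -0.07 1; 5.83 4.27 -6 0 0 -0.07 1; 5.83 4.27 -6 0 0 -0.07 1' 40
```

```text
time_s: 2.33
tool_pos: [0.4239, -0.3924, 0.0537]
ee_rot: [179.8, -0.1, 25.1]
force: [0.1, -1.0, 0.7]
gripper_width: 0.0853
finger_force: 0.0
```

```bash
python3 -m inch '0 0 -0.8 0 0 0 1; 0 0 -1.6 0 0 0 1; 0 0 -1.6 0 0 0 1; 0 0 -1.6 0 0 0 0.6; 0 0 -1.6 0 0 0 0.2; 0 0 -1.6 0 0 0 0.1; 0 0 -1.6 0 0 0 0.1; 0 0 -1.6 0 0 0 0.1; 0 0 -1.6 0 0 0 0.1; 0 0 -1.6 0 0 0 0.1' 40; python3 -c "
from workcell import robot;o=robot.get_obs();print(o['gripper_width'],o['finger_force'],o['tool_pos'])"
```

```text
time_s: 3.58
tool_pos: [0.4231, -0.3909, 0.0043]
ee_rot: [179.9, -0.0, 25.1]
force: [-0.8, 1.3, 6.1]
gripper_width: 0.0265
finger_force: 39.2
0.026500516237858002 39.221523106098175 [ 0.42306729 -0.39087091  0.0043342 ]
```

```bash
python3 -m inch '0 0 2 0 0 0 0.1; 0 0 4 0 0 0 0.1; 0 0 6.5 0 0 0 0.1; 2.68 14.88 6.5 0 0 10.53 0.1; 2.68 14.88 6.5 0 0 10.53 0.1; 2.68 14.88 6.5 0 0 10.53 0.1; 2.68 14.88 6.5 0 0 10.53 0.1; 2.68 14.88 6.5 0 0 10.53 0.1; 2.68 14.88 6.5 0 0 10.53 0.1; 2.68 14.88 6.5 0 0 10.53 0.1; 2.68 14.88 6.5 0 0 10.53 0.1; 2.68 14.88 6.5 0 0 10.53 0.1'
```

```text
time_s: 5.08
tool_pos: [0.503, 0.0566, 0.1982]
ee_rot: [-180.0, 0.0, 88.4]
force: [0.0, -0.8, -2.1]
gripper_width: 0.0263
finger_force: 40.6
```

```bash
python3 - <<'E'
from h import *
o=robot.get_obs();print(o['gripper_width'],o['tool_pos'],o['ee_rot'],o['force'],o['q'])
im=robot.snapshot("top");s=robot.snapshot("scene")
a=cv2.resize(im[100:240,140:320],None,fx=2.2,fy=2.2);b=cv2.resize(s[90:230,200:340],None,fx=2.2,fy=2.2)
cv2.imwrite("pics/d.png",np.hstack([a,b])[:,:,::-1])
E
```

```text
0.026288021605390545 [0.5030183  0.05657096 0.19815185] [-1.79978674e+02  2.35656459e-02  8.84479581e+01] [ 0.0131197  -0.75149527 -2.07005451] [-2.66226515e+00  1.11008671e+01 -1.10847502e+01  6.78352477e+01
 -2.39744221e-02  8.88897855e+01]
```

View pics/d.png

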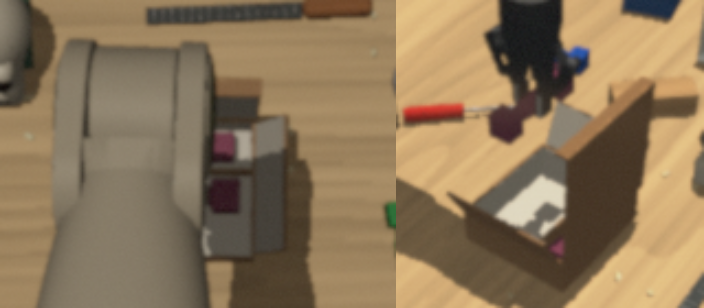

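```bash
python3 -m inch '-0.3 0 -1.5 0 0 0 0.1; -0.3 0 -3 0 0 0 0.1; -0.3 0 -4 0 0 0 0.1; -0.3 0 -5 0 0 0 0.1; -0.3 0 -5.6 0 0 0 0.1; -0.3 0 -6 0 0 0 0.1; -0.3 0 -6.15 0 0 0 0.1; -0.3 0 -6.15 0 0 0 0.1'
```

```text
time_s: 6.18
tool_pos: [0.4945, 0.0552, 0.0141]
ee_rot: [180.0, 0.0, 88.3]
force: [-0.1, 0.3, -2.3]
gripper_width: 0.0264
finger_force: 40.6
```

```bash
python3 -m inch '0 0 -0.08 0 0 0 0.1; 0 0 -0.13 0 0 0 0.1; 0 0 -0.18 0 0 0 0.1; 0 0 -0.18 0 0 0 0.1'
```

```text
time_s: 6.68
tool_pos: [0.4948, 0.0557, 0.0094]
ee_rot: [179.9, 0.0, 88.3]
force: [-1.1, 0.7, 4.8]
gripper_width: 0.0265
finger_force: 40.4
```

```bash
python3 -m inch '0 0 0 0 0 0 0.4; 0 0 0 0 0 0 0.55; 0 0 0 0 0 0 0.55; 0 0 0 0 0 0 0.55; 0 0 1 0 0 0 0.55; 0 0 3 0 0 0 0.55; 0 0 5 0 0 0 0.55; 0 0 7 0 0 0 0.55; 0 0 7 0 0 0 0.55; 0 0 7 0 0 0 0.55'
```

```text
time_s: 7.92
tool_pos: [0.4937, 0.0557, 0.2179]
ee_rot: [-180.0, 0.0, 88.3]
force: [-0.3, -0.8, -0.1]
gripper_width: 0.0469
finger_force: 0.0
```

```bash
python3 -m inch '0.2 -5.35 0 0 0 0 0; 0.2 -5.35 0 0 0 0 0; 0.2 -5.35 0 0 0 0 0; 0.2 -5.35 -2 0 0 0 0; 0.2 -5.35 -3.93 0 0 0 0; 0.2 -5.35 -3.93 0 0 0 0; 0.2 -5.35 -3.93 0 0 0 0'; python3 - <<'E'
from h import *
print(robot.get_obs()['q'])
im=robot.snapshot("top");s=robot.snapshot("scene")
a=cv2.resize(im[100:240,140:320],None,fx=2.2,fy=2.2);b=cv2.resize(s[90:230,200:340],None,fx=2.2,fy=2.2)
cv2.imwrite("pics/e.png",np.hstack([a,b])[:,:,::-1])
E
```

```text
time_s: 8.8
tool_pos: [0.5003, -0.1048, 0.1011]
ee_rot: [-180.0, -0.0, 88.3]
force: [1.1, -0.0, -0.0]
gripper_width: -0.0003
finger_force: 0.0
[-2.08310532e+01  1.55133168e+01 -1.97494533e+01  5.47729460e+01
 -9.13536167e-04  7.08532000e+01]
```

View pics/e.png

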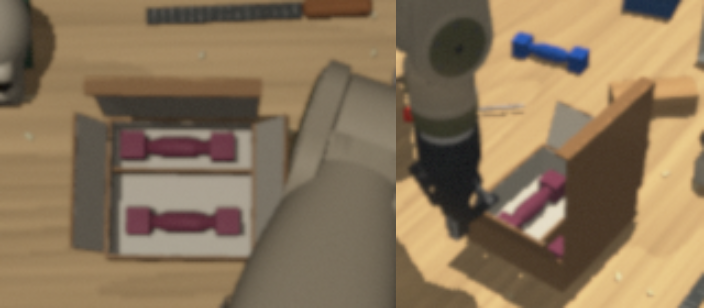

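The spindle lies flat in the front bay (crop px ~183,221), parallel to the packed one; the gripper is outside the right flap.

```bash
python3 -m inch '0 0.8 0 0 0 0 0; 0 1.5 0 0 0 0 0; 0 2 0 0 0 0 0; 0 2.4 -0.05 0 0 0 0; 0 2.75 -0.12 0 0 0 0; 0 3.05 -0.35 0 0 0 0; 0 3.28 -0.63 0 0 0 0; 0 3.45 -0.9 0 0 0 0; 0 3.53 -1.15 0 0 0 0; 0 3.55 -1.3 0 0 0 0; 0 3.55 -1.36 0 0 0 0'
```

```text
time_s: 10.28
tool_pos: [0.4998, 0.0018, 0.0601]
ee_rot: [-180.0, -0.0, 88.3]
force: [-4.5, 2.1, 16.4]
gripper_width: 0.0001
finger_force: 8.2
```

```bash
python3 -m inch '0 0 1.5 0 0 0 0; 0 0 3.4 0 0 0 0; 0 0 5.3 0 0 0 0; 0 7.15 5.3 0 0 0 0; 0 7.15 5.3 0 0 0 0; 0 7.15 5.3 0 0 0 0; 0 7.15 5.3 0 0 0 0; 0 7.15 5.3 0 0 0 0; 0 7.15 3.4 0 0 0 0; 0 7.15 1.37 0 0 0 0; 0 7.15 1.37 0 0 0 0; 0 7.15 1.37 0 0 0 0'; python3 - <<'E'
from h import *
im=robot.snapshot("top");s=robot.snapshot("scene")
a=cv2.resize(im[100:240,140:320],None,fx=2.2,fy=2.2);b=cv2.resize(s[90:230,200:340],None,fx=2.2,fy=2.2)
cv2.imwrite("pics/f.png",np.hstack([a,b])[:,:,::-1])
E
```

```text
time_s: 11.78
tool_pos: [0.5015, 0.2156, 0.1027]
ee_rot: [179.9, -0.0, 88.2]
force: [0.8, -0.1, 0.8]
gripper_width: 0.0002
finger_force: 0.0
```

View pics/f.png

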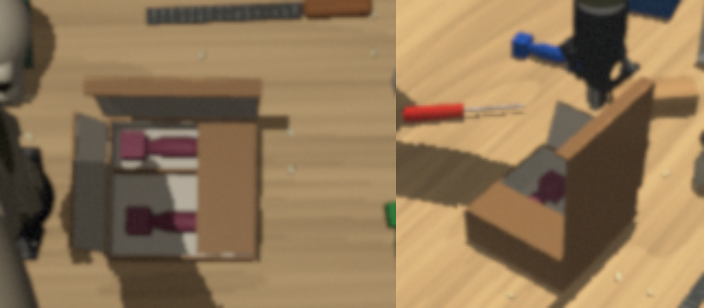

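Right flap lies flat; gripper outside the left flap. Mirroring the sweep.

```bash
python3 -m inch '0 -0.8 0 0 0 0 0; 0 -1.5 0 0 0 0 0; 0 -2 0 0 0 0 0; 0 -2.4 -0.05 0 0 0 0; 0 -2.75 -0.12 0 0 0 0; 0 -3.05 -0.35 0 0 0 0; 0 -3.28 -0.63 0 0 0 0; 0 -3.45 -0.9 0 0 0 0; 0 -3.53 -1.15 0 0 0 0; 0 -3.55 -1.3 0 0 0 0; 0 -3.55 -1.36 0 0 0 0'
```

```text
time_s: 13.25
tool_pos: [0.4998, 0.1095, 0.0602]
ee_rot: [-180.0, 0.0, 88.3]
force: [-5.2, -1.0, 12.7]
gripper_width: -0.0002
finger_force: 6.2
```

```bash
python3 -m inch '0 0 1.5 0 0 0 0; 0 0 3.4 0 0 0 0; 0 0 5.5 0 0 0 0; 0 -1.88 7.5 0 0 0 0; 0 -1.88 7.5 0 0 0 0; 0 -1.88 7.5 0 0 0 0; 0 -1.88 7.5 0 0 0 0'; python3 - <<'E'
from h import *
im=robot.snapshot("top");s=robot.snapshot("scene")
a=cv2.resize(im[100:240,140:320],None,fx=2.2,fy=2.2);b=cv2.resize(s[20:230,200:340],None,fx=2.2,fy=2.2)
a=cv2.copyMakeBorder(a,0,b.shape[0]-a.shape[0],0,0,cv2.BORDER_CONSTANT)
cv2.imwrite("pics/g.png",np.hstack([a,b])[:,:,::-1])
E
```

```text
time_s: 14.12
tool_pos: [0.4994, 0.0538, 0.2831]
ee_rot: [-179.8, -0.0, 88.3]
force: [0.3, -0.1, -0.3]
gripper_width: -0.0004
finger_force: 0.0
```

View pics/g.png

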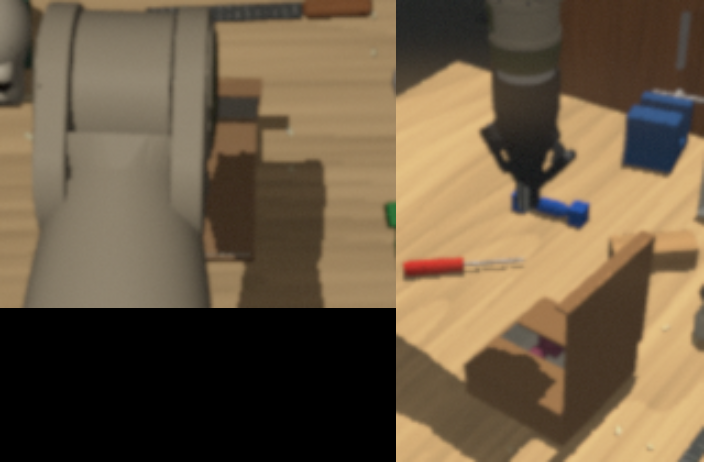

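```bash
python3 -m inch '5.4 -0.1 0 0 0 0 0; 5.4 -0.1 0 0 0 0 0; 5.4 -0.1 0 0 0 0 0; 5.4 -0.1 0 0 0 0 0; 5.4 -0.1 0 0 0 0 0'
```

```text
time_s: 14.85
tool_pos: [0.6613, 0.051, 0.2836]
ee_rot: [-179.8, -0.0, 88.4]
force: [0.2, -0.5, 0.7]
gripper_width: -0.0002
finger_force: 0.0
```

```bash
python3 -m inch '0 0 -1 0 0 0 0; 0 0 -2.05 0 0 0 0; 0 0 -2.05 0 0 0 0; -0.9 0 -2.05 0 0 0 0; -1.6 0.02 -2.13 0 0 0 0; -2.28 0.04 -2.22 0 0 0 0; -2.95 0.06 -2.45 0 0 0 0; -3.58 0.08 -2.73 0 0 0 0; -4.15 0.1 -3.12 0 0 0 0; -4.69 0.12 -3.57 0 0 0 0; -4.69 0.12 -3.57 0 0 0 0'; python3 - <<'E'
from h import *
s=robot.snapshot("scene")
cv2.imwrite("pics/i.png",cv2.resize(s[20:230,200:340],None,fx=2.2,fy=2.2)[:,:,::-1])
E
```

```text
time_s: 16.23
tool_pos: [0.5203, 0.0541, 0.1793]
ee_rot: [180.0, -0.0, 88.3]
force: [1.3, 0.5, -0.1]
gripper_width: -0.0002
finger_force: 0.0
```

View pics/i.png

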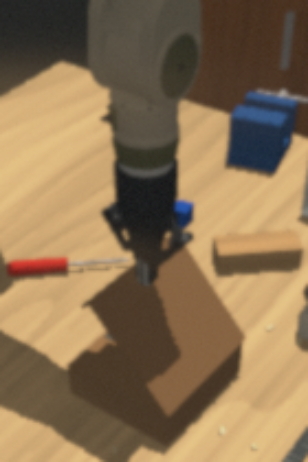

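Lid is about half closed, with the fingertips on its outer face. Continuing the arc.

```bash
python3 -m inch '-0.5 0 -0.55 0 0 0 0; -0.86 0 -1.09 0 0 0 0; -1.2 0 -1.75 0 0 0 0; -1.41 0 -2.38 0 0 0 0; -1.55 0 -2.9 0 0 0 0; -1.58 0 -3.3 0 0 0 0; -1.6 0 -3.6 0 0 0 0; -1.6 0 -3.7 0 0 0 0; -1.6 0 -3.77 0 0 0 0; -1.6 0 -3.77 0 0 0 0'
```

```text
time_s: 17.52
tool_pos: [0.474, 0.0538, 0.0659]
ee_rot: [179.9, 0.0, 88.3]
force: [-2.3, 0.2, 6.2]
gripper_width: 0.0003
finger_force: 3.2
```

```bash
python3 -m inch '0 0 -0.08 0 0 0 0; 0 0 -0.16 0 0 0 0; 0 0 -0.16 0 0 0 0; 0 0 -0.16 0 0 0 0'
```

```text
time_s: 18.02
tool_pos: [0.4742, 0.0538, 0.065]
ee_rot: [179.8, 0.0, 88.3]
force: [-14.4, 0.0, 41.4]
gripper_width: 0.0003
finger_force: 20.5
```

```bash
python3 -m inch '0 0 1 0 0 0 0; 0 0 3 0 0 0 0; 0 0 5 0 0 0 0; -1 -6 5 0 0 0 0; -1 -6 5 0 0 0 0; -1 -9 5 0 0 0 0; -1 -9 5 0 0 0 0; -1 -9 5 0 0 0 0; -1 -9 5 0 0 0 0; -1 -9 5 0 0 0 0'; python3 - <<'E'
from h import *
im=robot.snapshot("top");s=robot.snapshot("scene")
a=cv2.resize(im[80:250,70:320],None,fx=1.6,fy=1.6);b=cv2.resize(s[100:230,200:340],None,fx=272/130,fy=272/130)
b=cv2.resize(b,(b.shape[1],a.shape[0]));cv2.imwrite("pics/j.png",np.hstack([a,b])[:,:,::-1])
E
```

```text
time_s: 19.27
tool_pos: [0.4435, -0.2155, 0.2101]
ee_rot: [180.0, -0.0, 88.3]
force: [0.1, 0.8, -0.1]
gripper_width: -0.0
finger_force: 0.0
```

View pics/j.png

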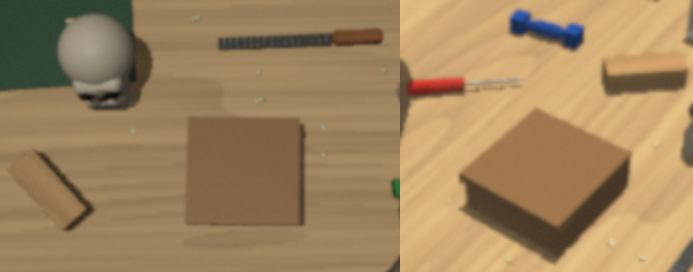

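The carton is fully shut and flat (lid at crop px ~243,172), and the bystanders I can see are where they were.

```bash
python3 -c "
from workcell import robot;print(robot.job_done())"
```

```text
the job is handed in; nothing more can be done
None
```

The loose mauve spindle lies flat in the front bay, both side flaps are folded in, the lid is pressed fully shut, and the job was handed in at about 19 s.

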